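Press the axle clip onto the board holder's pivot pin

ROBOT

A 6-joint arm with a two-finger parallel gripper is mounted at the origin on the work surface. World frame = base frame: x ahead of the robot, y to its left, z up, the work surface at z = 0. Lengths are in m, angles in rad, forces in N, time in s.
With the tool pointing down it reaches from about 0.35 to 0.975 m from the base axis. Payload 4.9 kg.
Tool frame: the origin (TCP) lies midway between the tips of the shut fingers; the grasp point (between the pads) lies 19 mm behind it; x points along the fingers, y is the direction in which the jaws open and shut, and the axes are right-handed (so a half turn about x gives the same grasp; the last joint's range is limited). The gripper opens to 85 mm and grips with 20 to 120 N. Pads are 22 mm wide; open, the fingers measure 114 mm over their backs; the gripper's body (76 mm by 85 mm) begins 54 mm behind the grasp point. The pads swing forward as they close: fully open they stand 13 mm farther back than shut.
Start: joints at [-1.235, 0.053, 1.613, -0, 1.476, -0.119], TCP at [0.275, -0.561, 0.231] pointing down, gripper open.
Joint ranges: [-3.01, 3.01], [-1.01, 2.22], [0.06, 2.58], [-1.02, 4.17], [0.09, 2.62], [-3.14, 3.14]. Speed limits (rad/s): [2.57, 2.57, 3.14, 3.14, 3.14, 3.14].

INTERFACE

Orientations are given as a rotation vector (axis times angle).
In Python, from station import ctrl gives the robot as it stands.
- The arm moves only by the shell command python3 -m handwheel 'ROWS' [FORCE]. ROWS is JSON, a list of rows, each a list of 3 entries, a list of its own where there are three numbers: the finger opening in m, from 0 to 0.0854, then the shift along the tool's x, y, z in m, then the turn, a rotation vector about the tool's x, y, z in degrees. In form: [[claw, [dx, dy, dz], [ax, ay, az]], ...]. A call has 1 to 10 rows; each row shifts and turns the commanded pose from where the row before left it, along the tool's axes as they then stand; what a row does not reach is not made up. A row lasts 1/12 s, in which the tool goes at most 41.7 mm and 7.16 degrees, less where a joint would pass 70% of its speed; a pose out of reach is approached as far as the arm can. A call with a gripper value outside its range is refused whole. The fingers move at their own pace and stop on an object; FORCE is the grip in N (left out, the last holds). Time passes only in rows, so rows that do not move let the fingers close. It gives the time, the measured TCP pose, the force and the opening at its end, in the units of the state.
- ctrl.get_obs(): the state, without advancing time (a new reading comes with each control period).
- ctrl.get_image(name): name is "scene" or "top" or "wrist"; returns the picture (420x560x3 uint8, red, green, blue); there is no depth.
- ctrl.camera_params(name): a dict with "vertical_fov" (degrees; the focal length in pixels is half the picture's height over the tangent of half this angle, whatever the lens; pixels are square), "cx", "cy" (the principal point, pixels), "rvec" (rotation vector, rad) and "tvec" (3), from world to camera coordinates, as OpenCV has them; the wrist camera has in their place "T_tool_cam" (4x4, takes a point from camera to tool coordinates, whose origin is the TCP and whose axes are the tool frame's). Camera axes: x right, y down, z forward; pixel columns grow to the right and rows downward; lengths in m; the calibration is good to about 2 mm. A picture is of the moment at which its call begins: read the wrist's pose just before it. camera_params takes no time and is no camera call.
- ctrl.finish_job(): hands the job in, once; it reports no verdict.
Trained networks look in the newest picture that a camera, given by its name, has taken for a name from the list of things; names that differ only in an ending like _2 or _b are one class to them, and where a whole thing is asked for, a point or a joint stands for the part that bears it (a point fixed in the world has none). Each returns a list of dicts, best first, with "score" (0 to 1); they miss things now and then, are a little off and sometimes report something else, mostly with a low value. They report only what shows in the picture. A call takes as long as a camera call.
- ctrl.look_for(thing, camera): "box" ([centre column, centre row, width, height] in pixels, round what is visible of it).
- ctrl.silhouettes(thing, camera): "mask" (420x560 bool, what is visible of it) and "box" ([centre column, centre row, width, height] in pixels, round what is visible of it).
- ctrl.tip_of(thing, camera): "centre" ([row, column] in pixels: a listed point, or the origin of a listed thing).
The state is a dict: "t": time; "q": joint angles; "dq": joint speeds; "effort": joint torques, N m; "tool_pos": TCP position; "tool_rot": TCP orientation; "contact_force": force on the tool from outside, world axes, zero at the start; "wrist_torque": the same for the moment, N m; "opening": finger opening in m.
Only numpy, scipy, OpenCV 4.12 (cv2) and the standard library are available. Lean on these libraries where they do the work, as an engineer would, in place of code of your own. Each camera call takes 0.05 s, during which the arm holds its last target.

TASK

Take the fork tool from its stand and with it push the split clip, which lies on the board holder's plate, sideways into the groove of the pivot pin until it snaps in; then press on it, with the fork, until it sits firmly home (some 14 N of push, and never more than 20 N). Lay the tool back in its stand and let go. Keep the gripper off the clip and the holder, and leave the other things where they are.

Things in the scene. Friction and masses are not known exactly. Their poses are not given: they have to be found in the camera images.
- pin (a point): Pivot pin of the board holder, upright steel. The point is on its axis, 4 mm above the plate (59 mm above the table) it stands on. z up; x = the direction in which the clip is pushed on (the clip waits on the -x side). Groove 12 mm in diameter and 10 mm high, right on the plate; above it a collar 18 mm in diameter, 8 mm high. Fixed.
- holder: The board holder, fixed to the table: origin on the table under the pin, axes as the pin's. Its aluminium plate has its top 55 mm above the table, is 76 mm wide (y) and reaches from x = -75 to +37 mm. On the +y side an arm holds a circuit board: clamps and board lie 65 to 195 mm off in y, up to 12 mm above the plate (x -40 to +65 mm).
- clip_center (a point): The split clip: a flat, dark steel C, 30 mm wide (y), 8 mm thick, loose on the plate, mouth about towards the pin. The point is the centre of its seat (where the pin's axis must come), half-way up. x points out of the mouth, z up. Solid from x = -16 (flat back edge, corners rounded 4 mm) to -6 mm; two sprung jaws reach x = +10 mm. Starts 40 to 52 mm short of the pin, up to 8 mm off line.
- clip_back (a point): The middle of the clip's flat back edge, 16 mm behind its seat centre, axes as the clip's. Here the fork pushes. The jaws' round tips leave a mouth of 8 mm; they meet the pin when the seat is about 12 mm short of its axis. To spread them takes some 3 to 9 N of push, less after the snap; once home the clip stops dead against the pin.
- fork_grip (a point): The fork tool (130 g), at first in its stand. The point is the centre of its straight wooden handle: 100 mm long (x), 16 mm wide (y), 20 mm high. x points to the steel fork, z up. The flat underside of the whole tool is 10 mm below the point; the neck is 12 mm wide and 8 mm high.
- fork_neck (a point): A point in the tool's neck, 65 mm ahead of the handle's centre, 6 mm lower. The fork's head slides on the neck and was clamped tight anywhere over 16 mm of travel: its flat pushing face is 90 to 106 mm ahead of the handle's centre (not reported). Head: cross bar 45 mm wide, 8 mm high (as the neck); two prongs 35 mm apart inside, straight for 5 mm ahead of the face, then flaring to 16 mm ahead, 54 mm wide overall.
- stand_seat (a point): The grey tool stand, fixed. The point, 40 mm above the table, is where the handle's centre lies when the tool is in the stand; axes as the tool's then. Two saddles 10 mm long, centred 40 mm behind and 64 mm ahead of the point, carry the tool 30 mm above the table between side walls 27 mm apart that rise 12 mm higher. Base plate 160 x 70 mm, 8 mm high.
- tray: Black parts tray, 170 x 120 x 28 mm, fixed to the table; not needed. Origin under its centre.
- spacer_mid (a point): Loose steel spacer ring on the table, 32 mm across, 10 mm high; not needed. The point is its centre.
- dial_center (a point): Loose black round knob, 28 mm across, 18 mm high; not needed. The point is its centre.
- driver_grip (a point): Loose screwdriver with a grey handle, 170 mm long; not needed. The point is on its handle.
- spool: Loose metal spool, 60 mm across, 46 mm high; not needed. Origin under its centre.
- jar: Loose amber jar, 50 mm across, 70 mm high; not needed. Origin under its centre.
- meter: Loose grey hand-held meter, 120 x 66 x 32 mm; not needed. Origin under its centre.

How it is judged:
By the outcome, as a careful person would: the job done as asked, in the order asked, and still so for the second after the job is handed in, with the robot touching nothing.
It also fails if it takes over 72 s, if anything falls off the work surface, if the arm or the gripper's body presses on something with over 40 N, if the wrist force passes 120 N, or if a joint passes its speed limit or range.

## Working session

There is one attempt and no reset: what is moved stays moved. The work goes in short steps, Python scripts to look and compute and a shell command to move; the robot and the scene stay as the last step left them, time stands still between calls to the robot, and variables do not carry over. Pictures are saved under pics/ and viewed, and the job is handed in when it is done.

```bash
ls; mkdir -p pics
python3 - <<'E'
from station import ctrl
import cv2,numpy as np
o=ctrl.get_obs(); print({k:np.round(v,3).tolist() for k,v in o.items()})
for n in ["scene","top","wrist"]:
    cv2.imwrite(f"pics/{n}0.png",ctrl.get_image(n)[:,:,::-1]); print(n,ctrl.camera_params(n))
print(ctrl.get_obs()['t'])
E
```

```text
pics
{'t': 0.0, 'q': [-1.235, 0.053, 1.614, -0.0, 1.476, -0.119], 'dq': [0.0, -0.0, 0.0, 0.001, -0.0, 0.001], 'effort': [0.001, -39.368, -37.018, 0.0, 0.007, 0.0], 'tool_pos': [0.274, -0.561, 0.23], 'tool_rot': [1.969, 0.458, -1.97], 'contact_force': [-1.704, -0.107, -0.503], 'wrist_torque': [0.008, 0.013, -0.028], 'opening': 0.085}
scene {'vertical_fov': 43.3407633991643, 'cx': 274.4758188333722, 'cy': 212.58415671714752, 'rvec': array([ 2.32485943,  0.64526827, -0.25844766]), 'tvec': array([-0.46441869, -0.18247798,  1.46490941])}
top {'vertical_fov': 54.32913063259562, 'cx': 280.34365519273996, 'cy': 205.91856562945728, 'rvec': array([ 2.10842712, -2.16069837,  0.13723521]), 'tvec': array([0.0162536 , 0.57479335, 1.19126311])}
wrist {'vertical_fov': 59.93535217287039, 'cx': 277.78831572835804, 'cy': 208.76271604394725, 'T_tool_cam': array([[ 3.54068888e-05, -3.16212650e-01,  9.48688336e-01,
        -1.44585843e-01],
       [ 9.99999418e-01, -1.01181744e-03, -3.74576484e-04,
         1.30465647e-03],
       [ 1.07834522e-03,  9.48687797e-01,  3.16212430e-01,
        -8.10975993e-02],
       [ 0.00000000e+00,  0.00000000e+00,  0.00000000e+00,
         1.00000000e+00]])}
0.15
```

View pics/scene0.png

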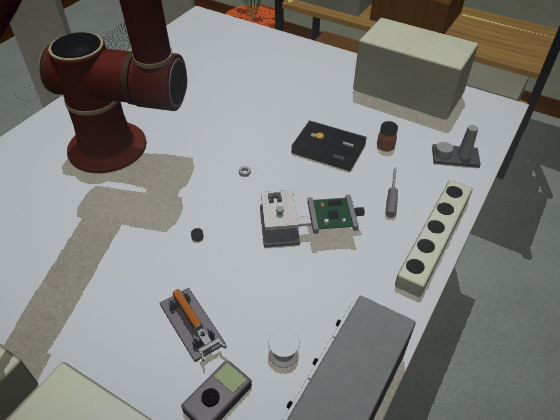

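View pics/top0.png

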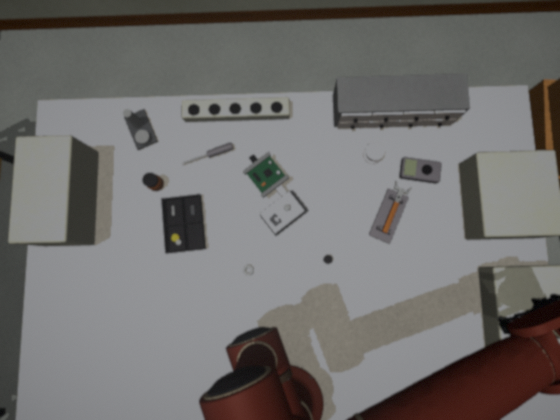

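View pics/wrist0.png

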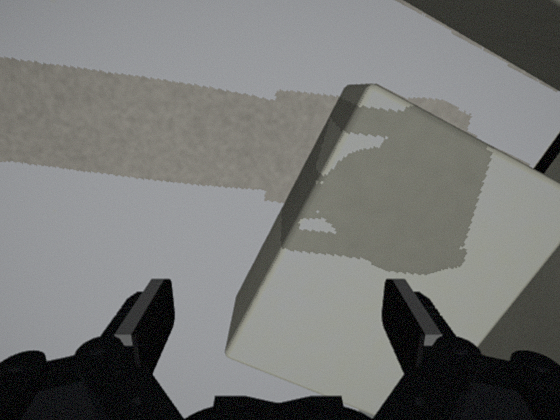

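The scene view shows the fork tool (orange handle) in its stand near (190,315) and the holder with pin near (280,210). In the top view they are at (390,212) and (287,210). Both are clear of the arm.

```bash
cat > h.py <<'E'
import numpy as np, cv2
from scipy.spatial.transform import Rotation as R
from station import ctrl
def cam(n,obs=None):
    p=ctrl.camera_params(n); f=210/np.tan(np.radians(p['vertical_fov']/2))
    K=np.array([[f,0,p['cx']],[0,f,p['cy']],[0,0,1.]])
    if 'rvec' in p:
        Rm=cv2.Rodrigues(np.array(p['rvec']))[0]; t=np.array(p['tvec'])
    else:
        T=np.eye(4); T[:3,:3]=R.from_rotvec(obs['tool_rot']).as_matrix(); T[:3,3]=obs['tool_pos']
        C=np.linalg.inv(T@p['T_tool_cam']); Rm,t=C[:3,:3],C[:3,3]
    return K,Rm,t
def proj(c,X):
    K,Rm,t=c; p=K@(Rm@np.asarray(X,float)+t); return p[:2]/p[2]
def ray(c,uv):
    K,Rm,t=c; d=Rm.T@np.linalg.inv(K)@np.array([uv[0],uv[1],1.]); return -Rm.T@t,d/np.linalg.norm(d)
def atz(c,uv,z):
    o,d=ray(c,uv); return o+d*(z-o[2])/d[2]
def tri(cs,uvs):
    A=np.zeros((3,3));b=np.zeros(3)
    for c,u in zip(cs,uvs):
        o,d=ray(c,u); P=np.eye(3)-np.outer(d,d); A+=P;b+=P@o
    X=np.linalg.solve(A,b); return X,[np.linalg.norm(proj(c,X)-u) for c,u in zip(cs,uvs)]
def snap(n,name):
    o=ctrl.get_obs(); im=ctrl.get_image(n); cv2.imwrite(f'pics/{name}.png',im[:,:,::-1]); return o,im
def show(o=None):
    o=o or ctrl.get_obs()
    print('t',round(o['t'],2),'pos',np.round(o['tool_pos'],4),'F',np.round(o['contact_force'],1),'op',round(float(o['opening']),4))
    print(' axes x,y,z cols\n',np.round(R.from_rotvec(o['tool_rot']).as_matrix(),3))
E
python3 - <<'E'
from h import *
cs=[cam('scene'),cam('top')]
for th in ['pin','clip_center','clip_back','fork_grip','fork_neck','stand_seat','holder']:
    d=[ctrl.tip_of(th,c) for c in ('scene','top')]
    print(th,[[(np.round(x['centre'][::-1],1).tolist(),round(x['score'],2)) for x in y[:2]] for y in d])
    if all(d):
        X,e=tri(cs,[np.array(y[0]['centre'][::-1]) for y in d]); print('   ',np.round(X,4),np.round(e,1))
show()
E
```

```text
pin [[([278.7, 210.7], 0.91)], [([284.9, 208.2], 0.65)]]
    [ 0.5636 -0.0125  0.0629] [0.7 0.5]
clip_center [[([275.4, 199.6], 0.58)], [([277.5, 222.9], 0.43), ([288.7, 211.2], 0.17)]]
    [0.5281 0.0157 0.0538] [2.9 2.3]
clip_back [[([386.5, 143.6], 0.56), ([275.6, 195.4], 0.45)], [([269.4, 219.0], 0.5)]]
    [0.6293 0.0736 0.228 ] [59.4 47.5]
fork_grip [[([185.9, 308.5], 0.71)], [([388.6, 215.7], 0.65)]]
    [ 0.5343 -0.322   0.0458] [1.6 1.1]
fork_neck [[([202.8, 337.9], 0.64), ([278.6, 231.9], 0.52)], [([395.7, 195.7], 0.66)]]
    [ 0.5963 -0.3513  0.0307] [1.9 1.2]
stand_seat [[([189.8, 303.6], 0.86)], [([390.3, 214.9], 0.83)]]
    [ 0.5383 -0.3196  0.0624] [1.  0.6]
holder [[([280.0, 228.6], 0.93), ([276.0, 200.4], 0.52)], [([287.5, 210.8], 0.78)]]
    [ 0.5663 -0.0177  0.0062] [0.8 0.6]
t 0.85 pos [ 0.2745 -0.5615  0.2313] F [ 0.3  0.5 -1.1] op 0.0857
 axes x,y,z cols
 [[ 0.     0.439 -0.898]
 [-0.    -0.898 -0.439]
 [-1.     0.     0.   ]]
```

```bash
python3 -m handwheel '[[0.085,[0,-0.0101,-0.0339],[0,0,0]],[0.085,[0,-0.0101,-0.0339],[0,0,0]],[0.085,[0,-0.0101,-0.0339],[0,0,0]],[0.085,[0,-0.0101,-0.0339],[0,0,0]],[0.085,[0,-0.0101,-0.0339],[0,0,0]],[0.085,[0,-0.0101,-0.0339],[0,0,0]],[0.085,[0,-0.0101,-0.0339],[0,0,0]],[0.085,[0,-0.0101,-0.0339],[0,0,0]],[0.085,[0,-0.0101,-0.0339],[0,0,0]],[0.085,[0,-0.0101,-0.0339],[0,0,0]]]'
python3 -m handwheel '[[0.085,[0,0,0],[7,0,0]],[0.085,[0,0,0],[7,0,0]],[0.085,[0,0,0],[7,0,0]],[0.085,[0,0,0],[7,0,0]],[0.085,[0,0,0],[7,0,0]],[0.085,[0,0,0],[7,0,0]],[0.085,[0,0,0],[7,0,0]],[0.085,[0,0,0],[2,0,0]],[0.085,[0,0,0],[0,0,0]],[0.085,[0,0,0],[0,0,0]]]'
cat > look.py <<'E'
import sys
from h import *
name=sys.argv[1]; ths=sys.argv[2:]
o,im=snap('wrist',name); show(o); c=cam('wrist',o)
for th in ths:
    for x in ctrl.tip_of(th,'wrist')[:2]: print(th,np.round(x['centre'][::-1],1),round(x['score'],2))
np.save(f'pics/{name}.npy',np.r_[o['tool_pos'],o['tool_rot']])
E
python3 look.py w1 fork_grip fork_neck stand_seat
```

```text
t: 1.68
tool_pos: [0.5358, -0.3204, 0.2315]
tool_rot: [1.969, 0.455, -1.969]
contact_force: [1.2, -0.0, -0.3]
opening: 0.0851
t: 2.52
tool_pos: [0.5347, -0.3218, 0.2313]
tool_rot: [-1.981, 0.437, 1.981]
contact_force: [0.1, 0.2, -0.2]
opening: 0.085
t 2.52 pos [ 0.5347 -0.3218  0.2313] F [ 0.1  0.2 -0.2] op 0.085
 axes x,y,z cols
 [[ 0.    -0.421 -0.907]
 [ 0.    -0.907  0.421]
 [-1.    -0.    -0.   ]]
fork_grip [282. 182.] 0.79
fork_neck [282.9 110.2] 0.92
stand_seat [282.  181.1] 0.62
```

View pics/w1.png

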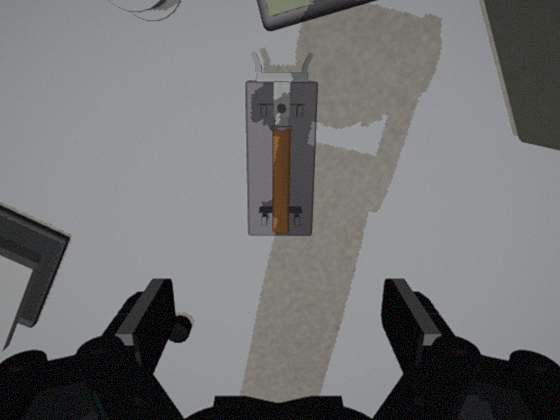

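The wrist view shows the tool vertical in the picture: handle from (284,125) to (281,232), fork head around row 70. I'll go lower for a second view.

```bash
python3 -m handwheel '[[0.085,[0.025,0,0],[0,0,0]],[0.085,[0.025,0,0],[0,0,0]],[0.085,[0.025,0,0],[0,0,0]],[0.085,[0.025,0,-0.02],[0,0,0]],[0.085,[0,0,-0.02],[0,0,0]],[0.085,[0,0,0],[0,0,0]],[0.085,[0,0,0],[0,0,0]]]'
python3 look.py w2 fork_grip fork_neck stand_seat
python3 - <<'E'
from h import *
cs=[]
P=[np.load(f'pics/w{i}.npy') for i in (1,2)]
print(P)
E
```

```text
t: 3.3
tool_pos: [0.5712, -0.3388, 0.1311]
tool_rot: [-1.98, 0.437, 1.981]
contact_force: [0.1, -0.3, 1.4]
opening: 0.085
t 3.3 pos [ 0.5712 -0.3388  0.1311] F [ 0.1 -0.3  1.4] op 0.085
 axes x,y,z cols
 [[-0.001 -0.421 -0.907]
 [ 0.    -0.907  0.421]
 [-1.    -0.     0.001]]
fork_grip [281.7 273.8] 0.78
fork_grip [107.1  13.5] 0.18
fork_neck [279.  180.8] 0.82
stand_seat [281.2 268.3] 0.95
[array([ 0.53472357, -0.32179822,  0.23130476, -1.98128254,  0.43698959,
        1.98122607]), array([ 0.57122575, -0.33882633,  0.13108822, -1.98025997,  0.43740544,
        1.98141622])]
```

View pics/w2.png

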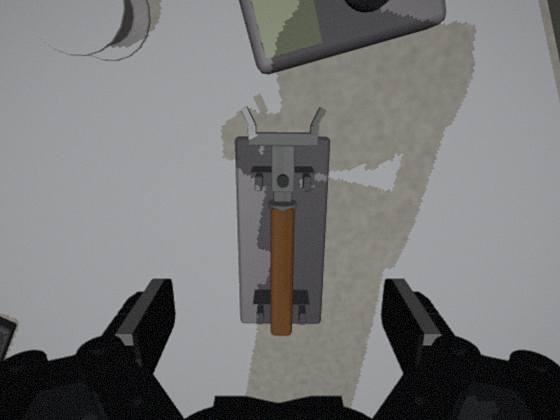

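Tool shows clearly: handle (283,207)–(281,335), cross bar around rows 133–146, prongs up to row ~107.

Run:
```python
from h import *
im=cv2.imread('pics/w2.png'); cv2.imwrite('pics/w2z.png',cv2.resize(im[95:345,225:345],None,fx=5,fy=5,interpolation=cv2.INTER_CUBIC)[:600]);
im=cv2.imread('pics/w1.png'); cv2.imwrite('pics/w1z.png',cv2.resize(im[45:145,220:350],None,fx=6,fy=6,interpolation=cv2.INTER_CUBIC))
P=[np.load(f'pics/w{i}.npy') for i in (1,2)]
cs=[cam('wrist',dict(tool_pos=p[:3],tool_rot=p[3:])) for p in P]
for n,a,b in [('grip',(282,182),(281.7,273.8)),('neck',(282.9,110.2),(279,180.8)),('seat',(282,181.1),(281.2,268.3))]:
    X,e=tri(cs,[np.array(a),np.array(b)]); print(n,np.round(X,4),np.round(e,2))
c=cs[1]
for n,uv,z in [('hfront',(283,207),.05),('hback',(281,335),.05),('face',(284,134),.038),('grip',(281.7,273.8),.04),('neck',(279,180.8),.034),('seat',(281.2,268.3),.04)]:
    print(n,np.round(atz(c,uv,z),4))
```

```text
grip [ 0.5325 -0.3254  0.0499] [0.59 0.78]
neck [ 0.5902 -0.3516  0.0379] [2.04 2.73]
seat [ 0.5305 -0.3244  0.0375] [0.76 1.  ]
hfront [ 0.5768 -0.3462  0.05  ]
hback [ 0.487  -0.3032  0.05  ]
face [ 0.6178 -0.3659  0.038 ]
grip [ 0.5278 -0.3227  0.04  ]
neck [ 0.5902 -0.3495  0.034 ]
seat [ 0.532  -0.3243  0.04  ]
```

View pics/w2z.png

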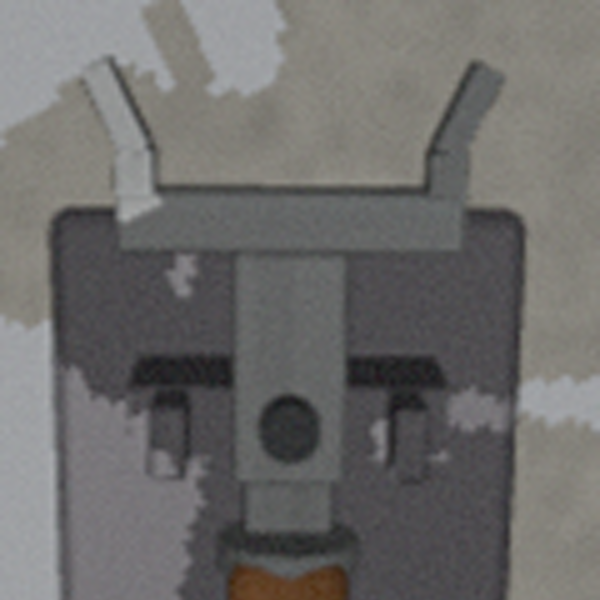

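```bash
python3 -m handwheel '[[0.055,[0,0.001,0.01],[0.35,0,0]],[0.055,[0,0.001,0.01],[0.35,0,0]],[0.055,[0.01,0.001,0.01],[0,0,0]],[0.055,[0.02,0.0007,0.0115],[0,0,0]],[0.055,[0.02,0,0],[0,0,0]],[0.055,[0.02,0,0],[0,0,0]],[0.055,[0.009,0,0],[0,0,0]],[0.055,[0,0,0],[0,0,0]]]' 60
python3 look.py w3 fork_grip fork_neck
```

```text
t: 4.17
tool_pos: [0.5299, -0.3228, 0.0498]
tool_rot: [-1.968, 0.447, 1.977]
contact_force: [-0.0, -0.1, -1.0]
opening: 0.0549
t 4.17 pos [ 0.5299 -0.3228  0.0498] F [-0.  -0.1 -1. ] op 0.0549
 axes x,y,z cols
 [[-0.004 -0.433 -0.901]
 [ 0.003 -0.901  0.433]
 [-1.    -0.001  0.005]]
fork_grip [276.1 268.5] 0.55
fork_grip [276.8 124.9] 0.45
fork_neck [274.3 123.6] 0.6
```

View pics/w3.png

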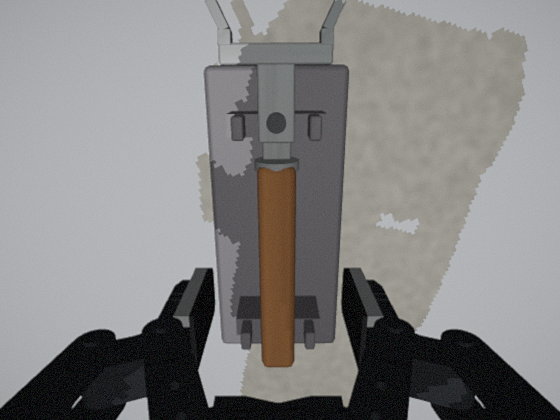

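Run:
```python
from h import *
p=np.load('pics/w3.npy'); c=cam('wrist',dict(tool_pos=p[:3],tool_rot=p[3:]))
Rm=R.from_rotvec(p[3:]).as_matrix()
print('tcp px',proj(c,p[:3]), 'grasp',proj(c,p[:3]-Rm[:,0]*.019))
a=atz(c,(277,167),.05);b=atz(c,(278.5,366),.05);f=atz(c,(276,43),.038)
m=(a+b)/2;print('len',np.linalg.norm(a-b),'mid',m,'ang',np.degrees(np.arctan2(*(a-b)[1::-1])),'face',f,np.linalg.norm((f-m)[:2]))
print('mid in tool',Rm.T@(m-p[:3]))
```

```text
tcp px [275.6985888  280.81772746] grasp [275.41542243 304.84989672]
len 0.09892120807986596 mid [ 0.53162288 -0.32473781  0.05      ] ang -25.331975172171976 face [ 0.61866713 -0.36584641  0.038     ] 0.09626327319993394
mid in tool [-0.00017704  0.00095462 -0.00240552]
```

```bash
python3 -m handwheel '[[0.055,[0.014,0.001,-0.002],[0,0,0]],[0.055,[0.014,0,0],[0,0,0]],[0.055,[0,0,0],[0,0,0]],[0.055,[0,0,0],[0,0,0]],[0.0,[0,0,0],[0,0,0]],[0.0,[0,0,0],[0,0,0]],[0.0,[0,0,0],[0,0,0]],[0.0,[0,0,0],[0,0,0]],[0.0,[0,0,0],[0,0,0]],[0.0,[0,0,0],[0,0,0]]]' 100
python3 look.py w4
```

```text
t: 5.15
tool_pos: [0.5338, -0.3263, 0.0252]
tool_rot: [-1.975, 0.45, 1.972]
contact_force: [-0.1, 0.2, 3.0]
opening: 0.0143
t 5.15 pos [ 0.5338 -0.3263  0.0252] F [-0.1  0.2  3. ] op 0.0143
 axes x,y,z cols
 [[ 0.001 -0.433 -0.902]
 [-0.001 -0.902  0.433]
 [-1.     0.    -0.001]]
```

View pics/w4.png

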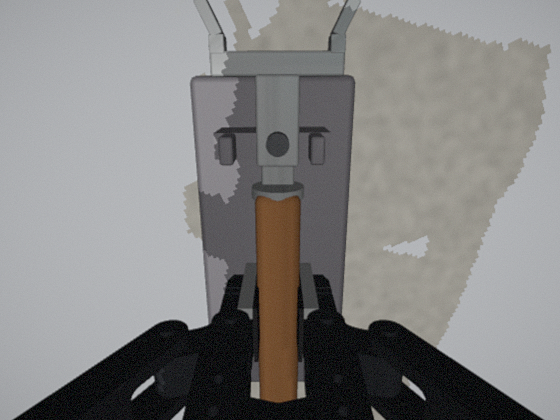

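Gripped (opening 14 mm). Lift.

```bash
python3 -m handwheel '[[0.0,[-0.004,0,0],[0,0,0]],[0.0,[-0.008,0,0],[0,0,0]],[0.0,[-0.014,0,0],[0,0,0]],[0.0,[-0.02,0,0],[0,0,0]],[0.0,[-0.025,0,0],[0,0,0]],[0.0,[-0.025,0,0],[0,0,0]],[0.0,[-0.025,0,0],[0,0,0]],[0.0,[-0.025,0,0],[0,0,0]],[0.0,[-0.014,0,0],[0,0,0]],[0.0,[0,0,0],[0,0,0]]]' 100
python3 -m handwheel '[[0.0,[0,-0.012,0.01],[1.2,0,0]],[0.0,[0,-0.024,0.02],[1.25,0,0]],[0.0,[0,-0.0248,0.02],[1.25,0,0]],[0.0,[0,-0.0248,0.02],[1.25,0,0]],[0.0,[0,-0.0248,0.02],[1.25,0,0]],[0.0,[0,-0.0248,0.02],[1.25,0,0]],[0.0,[0,-0.0248,0.02],[1.25,0,0]],[0.0,[0,-0.0248,0.02],[1.25,0,0]],[0.0,[0,-0.024,0.016],[1.25,0,0]],[0.0,[0,-0.012,0.01],[1.2,0,0]]]'
python3 -m handwheel '[[0,[0,0,0],[0,0,0]],[0,[0,0,0],[0,0,0]]]'
python3 look.py w5 pin clip_center clip_back holder fork_grip fork_neck
```

```text
t: 6.03
tool_pos: [0.5353, -0.3275, 0.19]
tool_rot: [-1.983, 0.453, 1.967]
contact_force: [-0.1, -0.4, -0.7]
opening: 0.0142
t: 6.87
tool_pos: [0.4958, -0.0438, 0.1825]
tool_rot: [-1.836, 0.632, 1.842]
contact_force: [0.3, -0.3, -1.4]
opening: 0.0143
t: 7.03
tool_pos: [0.4963, -0.046, 0.1829]
tool_rot: [-1.838, 0.633, 1.842]
contact_force: [-0.5, 0.4, -2.0]
opening: 0.014
t 7.03 pos [ 0.4963 -0.046   0.1829] F [-0.5  0.4 -2. ] op 0.014
 axes x,y,z cols
 [[-0.002 -0.614 -0.789]
 [ 0.    -0.789  0.615]
 [-1.     0.001  0.002]]
pin [188.4 151.2] 0.62
clip_center [184.7 216.1] 0.74
clip_center [176.5 231.7] 0.62
clip_back [179.6 231.5] 0.65
clip_back [275.7 144.2] 0.36
holder [202.9 144.5] 0.92
fork_grip [278.1 307.1] 0.83
fork_neck [276.3 144.8] 0.69
```

View pics/w5.png

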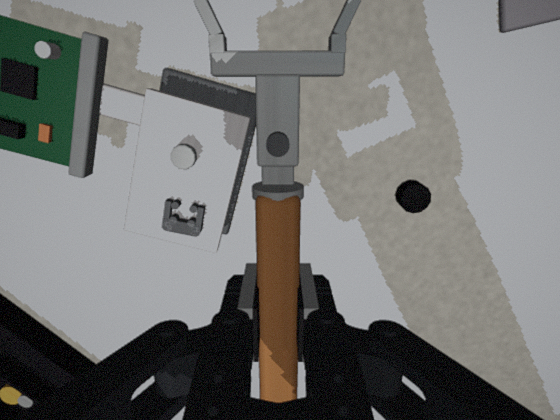

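The wrist view shows the plate with corners at about (150,90), (255,115), (218,250), (124,228). The pin's collar is at (184,156) and the clip at (184,215) with its mouth towards the pin. The plate is turned some 13° to the fork, and the fork has not slipped in the grip.

Run:
```python
import cv2
im=cv2.imread('pics/w5.png'); cv2.imwrite('pics/w5z.png',cv2.resize(im[70:260,100:300],None,fx=4,fy=3.1,interpolation=cv2.INTER_CUBIC))
cv2.imwrite('pics/w5z.png',cv2.resize(im[75:260,110:270],None,fx=3.2,fy=3.2,interpolation=cv2.INTER_CUBIC))
```

```text
(no output)
```

View pics/w5z.png

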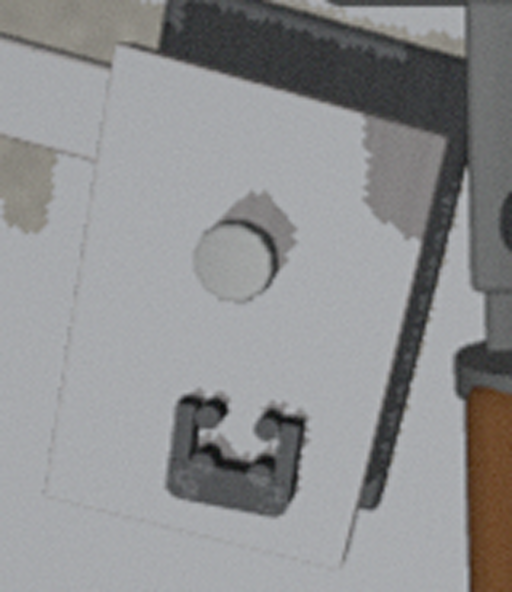

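Run:
```python
from h import *
p=np.load('pics/w5.npy'); c=cam('wrist',dict(tool_pos=p[:3],tool_rot=p[3:]))
def z2(u,v): return (u/3.2+110,v/3.2+75)
FL,FR,BR,BL=[atz(c,z2(*q),.055) for q in [(118,43),(447,137),(342,566),(43,492)]]
for a,b in [(FL,FR),(BL,BR),(BL,FL),(BR,FR)]:
    d=(b-a); print(np.round(np.linalg.norm(d),4),np.degrees(np.arctan2(d[1],d[0])))
e=(FL-BL)/np.linalg.norm(FL-BL)+(FR-BR)/np.linalg.norm(FR-BR); e/=np.linalg.norm(e)
yv=np.array([-e[1],e[0],0])
cen=(FL+FR+BR+BL)/4
print('push dir',np.degrees(np.arctan2(e[1],e[0])),'pin from corners',cen+e*.019)
pin=atz(c,z2(234,259),.073); print('pin by collar',pin)
for n,uv in [('clip_center',(184.7,216.1)),('back',(179.6,231.5)),('pinnet',(188.4,151.2))]:
    X=atz(c,uv,.059); print(n,X, 'rel', (X-pin)@e,(X-pin)@yv)
for n,q in [('bl',(167,488)),('br',(280,517)),('tipL',(200,398)),('tipR',(283,410))]:
    X=atz(c,z2(*q),.063); print(n,'rel',np.round((X-pin)@e,4),np.round((X-pin)@yv,4))
```

```text
0.0753 -143.62240059629235
0.0767 -143.4179983807561
0.1114 -54.160394002268255
0.1112 -53.40805513506967
push dir -53.78422456866897 pin from corners [ 0.56525858 -0.01626053  0.055     ]
pin by collar [ 0.56553058 -0.01669972  0.073     ]
clip_center [0.53010311 0.01898978 0.059     ] rel -0.049725741128960985 -0.007496452104202324
back [0.52301191 0.03099861 0.059     ] rel -0.06360411627881747 -0.006122461311463906
pinnet [ 0.56596938 -0.01771842  0.059     ] rel 0.0010811422718545055 -0.00024784865262358696
bl rel -0.0621 0.0069
br rel -0.0621 -0.0211
tipL rel -0.0373 0.0034
tipR rel -0.0349 -0.0162
```

```bash
python3 -m handwheel '[[0,[0,-0.001,0.008],[0,0,0]],[0,[0,-0.003,0.018],[0,0,0]],[0,[0,-0.004,0.025],[0,0,0]],[0,[0,-0.004,0.025],[0,0,0]],[0,[0,-0.003,0.018],[2,0,0]],[0,[0,-0.002,0.008],[3.4,0,0]],[0,[0,0,0],[4.4,0,0]],[0,[0,0,0],[4,0,0]],[0,[0,0,0],[2,0,0]],[0,[0,0,0],[0,0,0]]]'
python3 -m handwheel '[[0,[0,0,0],[0,0,0]]]'
python3 look.py w6 pin clip_center clip_back holder
python3 - <<'E'
import cv2
im=cv2.imread('pics/w6.png'); cv2.imwrite('pics/w6z.png',cv2.resize(im[0:180,80:260],None,fx=3.2,fy=3.2,interpolation=cv2.INTER_CUBIC))
from h import *
print(ctrl.get_obs()['q'])
E
```

```text
t: 8.22
tool_pos: [0.4271, 0.03, 0.1844]
tool_rot: [-1.657, 0.842, 1.657]
contact_force: [-1.4, 0.0, -1.1]
opening: 0.0141
t: 8.3
tool_pos: [0.4272, 0.0299, 0.1843]
tool_rot: [-1.658, 0.841, 1.658]
contact_force: [0.3, -0.8, -1.2]
opening: 0.0141
t 8.3 pos [0.4272 0.0299 0.1843] F [ 0.3 -0.8 -1.2] op 0.0141
 axes x,y,z cols
 [[ 0.    -0.807 -0.591]
 [ 0.    -0.591  0.807]
 [-1.    -0.     0.   ]]
pin [149.7  27.7] 0.57
clip_center [170.3 103. ] 0.94
clip_back [170.9 124.3] 0.8
clip_back [174.9  41. ] 0.24
holder [176.9  43.3] 0.75
[-1.04637318e-01 -4.18241602e-01  2.10198306e+00  4.14056432e-05
  1.45788634e+00  2.40568310e+00]
```

View pics/w6.png

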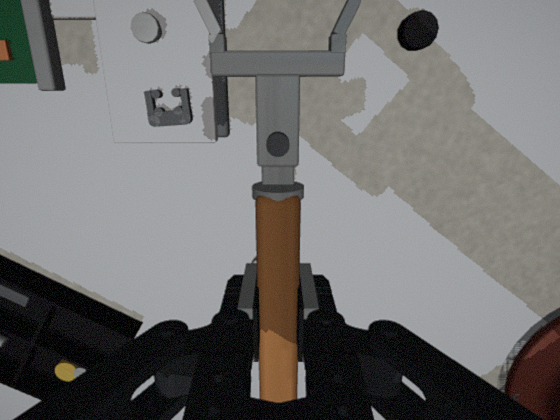

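View pics/w6z.png

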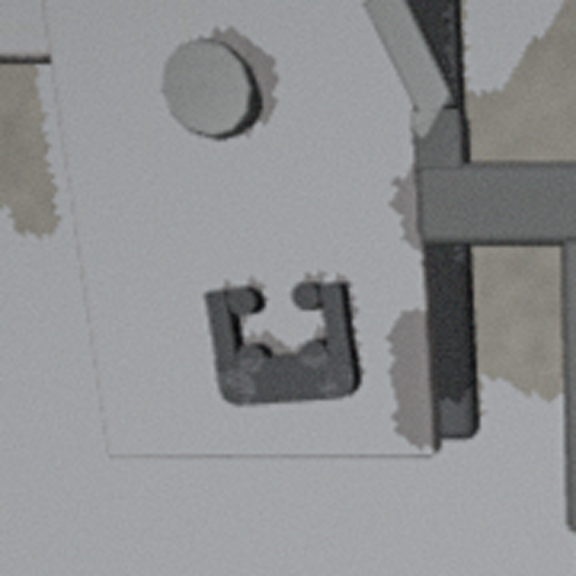

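Run:
```python
from h import *
P=[np.load(f'pics/w{i}.npy') for i in (5,6)]
c5,c6=[cam('wrist',dict(tool_pos=p[:3],tool_rot=p[3:])) for p in P]
z5=lambda q:np.array((q[0]/3.2+110,q[1]/3.2+75)); z6=lambda q:np.array((q[0]/3.2+80,q[1]/3.2))
for n,a,b in [('BL',(43,492),(109,456)),('BR',(342,566),(434,455)),('pintop',(234,259),(208,88)),('clip bl',(170,492),(224,403)),('clip br',(280,516),(350,396)),('tipL',(178,402),(207,292)),('tipR',(303,415),(345,284))]:
    X,e_=tri([c5,c6],[z5(a),z6(b)]); print(n,np.round(X,4),np.round(e_,2))
for n,a,b in [('ccnet',(184.7,216.1),(170.3,103)),('cbnet',(179.6,231.5),(170.9,124.3))]:
    X,e_=tri([c5,c6],[np.array(a),np.array(b)]); print(n,np.round(X,4),np.round(e_,2))
a=np.radians(-53.75); e=np.array([np.cos(a),np.sin(a),0]); yv=np.array([-e[1],e[0],0])
pin=np.array([.5655,-.0167,0])
X=atz(c6,z6((208,88)),.073); print('pin6',X)
for n,q,z in [('BL',(109,456),.055),('BR',(434,455),.055),('bl',(224,404),.063),('br',(350,396),.063),('ccn',((170.3-80)*3.2,103*3.2),.059),('cbn',((170.9-80)*3.2,124.3*3.2),.059),('tipL',(207,292),.063),('tipR',(345,284),.063)]:
    X=atz(c6,z6(q),z); print(n,np.round([(X-pin)@e,(X-pin)@yv],4))
```

```text
BL [0.5521 0.0677 0.0534] [0.38 0.4 ]
BR [0.4903 0.0221 0.0533] [0.14 0.15]
pintop [ 0.5658 -0.0161  0.0712] [0.2  0.22]
clip bl [0.5337 0.0377 0.0638] [0.37 0.39]
clip br [0.5122 0.0203 0.0636] [0.44 0.48]
tipL [0.5489 0.0198 0.0636] [0.43 0.46]
tipR [0.5272 0.0019 0.0548] [0.28 0.31]
ccnet [0.5306 0.0163 0.0642] [0.95 1.02]
cbnet [0.5233 0.0293 0.0615] [0.98 1.05]
pin6 [ 0.5650844  -0.01635397  0.073     ]
BL [-0.0757  0.0381]
BR [-0.0756 -0.0379]
bl [-0.063   0.0071]
br [-0.0613 -0.0212]
ccn [-0.0472 -0.0078]
cbn [-0.062  -0.0069]
tipL [-0.0392  0.0081]
tipR [-0.0376 -0.022 ]
```

```bash
python3 -m handwheel '[[0,[0,-0.006,0.005],[0,0,0]],[0,[0,-0.015,0.013],[0,0,0]],[0,[0,-0.02,0.017],[0,0,0]],[0,[0.01,-0.02,0.015],[0,0,0]],[0,[0.02,-0.012,0.009],[0,0,0]],[0,[0.025,-0.004,0.004],[0,0,0]],[0,[0.03,0,0],[0,0,0]],[0,[0.02,0,0],[0,0,0]],[0,[0.012,0,0],[0,0,0]],[0,[0.005,0,0],[0,0,0]]]'
python3 -m handwheel '[[0,[0,0,0],[0,0,0]],[0,[0,0,0],[0,0,0]]]'
cat > rel.py <<'E'
from h import *
pin=np.array([.5653,-.0164]); a=np.radians(-53.75); e=np.array([np.cos(a),np.sin(a)]); yv=np.array([-e[1],e[0]])
o=ctrl.get_obs(); d=np.array(o['tool_pos'][:2])-pin; F=np.array(o['contact_force'])
M=R.from_rotvec(o['tool_rot']).as_matrix()
print('t %.2f TCP rel x %.4f y %.4f z %.4f face x %.4f | push F %.1f lat %.1f Fz %.1f | dir %.2f tiltz %.4f op %.4f'%(o['t'],d@e,d@yv,o['tool_pos'][2],d@e+.0945,-F[:2]@e,F[:2]@yv,F[2],np.degrees(np.arctan2(-M[1,2],-M[0,2])),M[2,2],o['opening']))
E
python3 rel.py; python3 look.py w7
```

```text
t: 9.38
tool_pos: [0.4509, 0.1263, 0.06]
tool_rot: [-1.655, 0.843, 1.661]
contact_force: [0.4, 0.7, -1.4]
opening: 0.0142
t: 9.55
tool_pos: [0.4534, 0.1262, 0.0634]
tool_rot: [-1.658, 0.84, 1.655]
contact_force: [0.6, -0.1, -1.1]
opening: 0.0137
t 9.55 TCP rel x -0.1812 y -0.0059 z 0.0634 face x -0.0867 | push F -0.4 lat 0.4 Fz -1.1 | dir -53.85 tiltz -0.0008 op 0.0137
t 9.55 pos [0.4534 0.1262 0.0634] F [ 0.6 -0.1 -1.1] op 0.0137
 axes x,y,z cols
 [[ 0.002 -0.807 -0.59 ]
 [ 0.    -0.59   0.807]
 [-1.    -0.002 -0.001]]
```

View pics/w7.png

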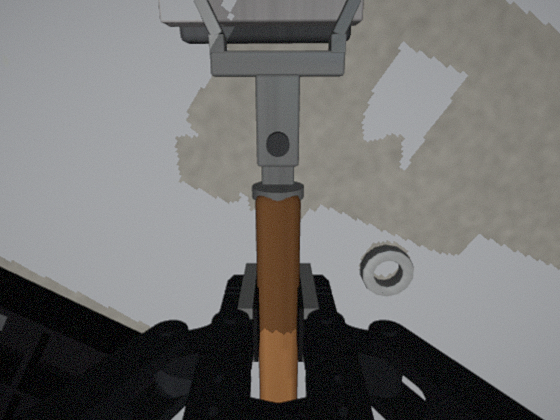

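Run:
```python
from h import *
for n in ('w4','w7'):
    p=np.load(f'pics/{n}.npy'); c=cam('wrist',dict(tool_pos=p[:3],tool_rot=p[3:])); Rm=R.from_rotvec(p[3:]).as_matrix()
    for k,uv,dz in [('face',(277,51.5),.0128),('hfront',(278,196),.0248),('L in',(229,47),.0128),('R in',(330,47),.0128)]:
        X=atz(c,uv,p[2]+dz); print(n,k,np.round(Rm.T@(X-p[:3]),4))
p=np.load('pics/w7.npy'); c=cam('wrist',dict(tool_pos=p[:3],tool_rot=p[3:]))
for uv in [(161,22.5),(362,22.5)]:
    d=atz(c,uv,.055)[:2]-[.5653,-.0164]; a=np.radians(-53.75); print(d@[np.cos(a),np.sin(a)],d@[-np.sin(a),np.cos(a)])
im=cv2.imread('pics/w7.png'); cv2.imwrite('pics/w7z.png',cv2.resize(im[0:90,150:380],None,fx=3.4,fy=3.4,interpolation=cv2.INTER_CUBIC))
```

```text
w4 face [-0.0127  0.0003 -0.094 ]
w4 hfront [-0.0247  0.0005 -0.0473]
w4 L in [-0.0127 -0.0157 -0.0954]
w4 R in [-0.0127  0.0179 -0.0953]
w7 face [-0.0127  0.0003 -0.094 ]
w7 hfront [-0.0248  0.0005 -0.0473]
w7 L in [-0.0127 -0.0157 -0.0954]
w7 R in [-0.0128  0.0179 -0.0953]
-0.07511149616956755 0.03763464146244249
-0.07535189294760693 -0.03844999939160085
```

View pics/w7z.png

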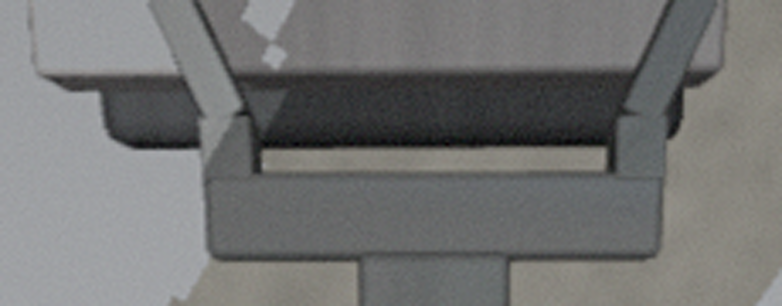

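```bash
python3 -m handwheel '[[0,[0.004,0,0],[0,0,0]],[0,[0.003,0,0],[0,0,0]],[0,[0.002,0,0],[0,0,0]],[0,[0,0,0],[0,0,0]],[0,[0,0,0],[0,0,0]],[0,[0,0,0],[0,0,0]]]'; python3 rel.py
```

```text
t: 10.1
tool_pos: [0.4526, 0.126, 0.0534]
tool_rot: [-1.657, 0.841, 1.657]
contact_force: [-0.5, -0.6, -1.6]
opening: 0.0142
t 10.10 TCP rel x -0.1815 y -0.0067 z 0.0534 face x -0.0870 | push F -0.2 lat -0.7 Fz -1.6 | dir -53.85 tiltz -0.0001 op 0.0142
```

```bash
python3 -m handwheel '[[0,[0.001,0,0],[0,0,0]],[0,[0,0,0],[0,0,0]],[0,[0,0,0],[0,0,0]]]'; python3 rel.py;  python3 -m handwheel '[[0,[0.001,0,0],[0,0,0]],[0,[0,0,0],[0,0,0]],[0,[0,0,0],[0,0,0]]]'; python3 rel.py
```

```text
t: 10.35
tool_pos: [0.4525, 0.1261, 0.0523]
tool_rot: [-1.657, 0.841, 1.657]
contact_force: [-0.3, 0.5, -1.1]
opening: 0.0142
t 10.35 TCP rel x -0.1816 y -0.0067 z 0.0523 face x -0.0871 | push F 0.6 lat 0.0 Fz -1.1 | dir -53.84 tiltz 0.0000 op 0.0142
t: 10.6
tool_pos: [0.4524, 0.1261, 0.0512]
tool_rot: [-1.657, 0.842, 1.657]
contact_force: [0.2, 0.4, -0.8]
opening: 0.0146
t 10.60 TCP rel x -0.1816 y -0.0068 z 0.0512 face x -0.0871 | push F 0.2 lat 0.4 Fz -0.8 | dir -53.84 tiltz 0.0001 op 0.0146
```

```bash
python3 -m handwheel '[[0,[0,0,-0.003],[0,0,0]],[0,[0,0,-0.004],[0,0,0]],[0,[0,0,-0.004],[0,0,0]],[0,[0,0,-0.004],[0,0,0]],[0,[0,0,-0.004],[0,0,0]],[0,[0,0,-0.002],[0,0,0]],[0,[0,0,0],[0,0,0]],[0,[0,0,0],[0,0,0]]]'; python3 rel.py; python3 look.py w8
python3 - <<'E'
import cv2
im=cv2.imread('pics/w8.png'); cv2.imwrite('pics/w8z.png',cv2.resize(im[0:90,150:380],None,fx=3.4,fy=3.4,interpolation=cv2.INTER_CUBIC))
E
```

```text
t: 11.27
tool_pos: [0.4649, 0.1089, 0.0513]
tool_rot: [-1.657, 0.842, 1.657]
contact_force: [0.2, 0.5, -0.4]
opening: 0.0142
t 11.27 TCP rel x -0.1604 y -0.0068 z 0.0513 face x -0.0659 | push F 0.3 lat 0.4 Fz -0.4 | dir -53.87 tiltz 0.0001 op 0.0142
t 11.27 pos [0.4649 0.1089 0.0513] F [ 0.2  0.5 -0.4] op 0.0142
 axes x,y,z cols
 [[-0.    -0.808 -0.59 ]
 [ 0.    -0.59   0.808]
 [-1.     0.     0.   ]]
```

View pics/w8z.png

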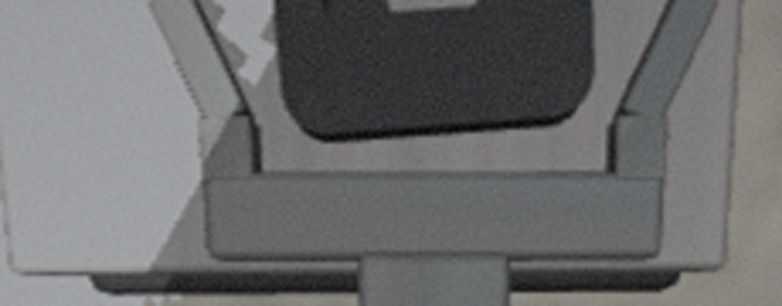

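```bash
python3 -m handwheel '[[0,[0,0,-0.0015],[0,0,0]],[0,[0,0,-0.0015],[0,0,0]],[0,[0,0,-0.0015],[0,0,0]],[0,[0,0,-0.0015],[0,0,0]],[0,[0,0,0],[0,0,0]]]'; python3 rel.py; python3 -m handwheel '[[0,[0,-0.001,-0.0015],[0,0,0]],[0,[0,-0.001,-0.0015],[0,0,0]],[0,[0,-0.001,-0.0015],[0,0,0]],[0,[0,-0.001,-0.0015],[0,0,0]],[0,[0,-0.001,-0.0015],[0,0,0]],[0,[0,-0.001,-0.0015],[0,0,0]],[0,[0,-0.001,-0.0015],[0,0,0]],[0,[0,-0.001,-0.0015],[0,0,0]],[0,[0,-0.001,-0.0015],[0,0,0]],[0,[0,0,0],[0,0,0]]]'; python3 rel.py;python3 look.py w9
python3 - <<'E'
import cv2
im=cv2.imread('pics/w9.png'); cv2.imwrite('pics/w9z.png',cv2.resize(im[0:90,150:380],None,fx=3.4,fy=3.4,interpolation=cv2.INTER_CUBIC))
E
```

```text
t: 11.73
tool_pos: [0.4686, 0.1041, 0.0514]
tool_rot: [-1.657, 0.841, 1.657]
contact_force: [1.4, 0.3, -1.2]
opening: 0.0139
t 11.73 TCP rel x -0.1544 y -0.0067 z 0.0514 face x -0.0599 | push F -0.6 lat 1.3 Fz -1.2 | dir -53.85 tiltz -0.0001 op 0.0139
t: 12.57
tool_pos: [0.484, 0.0986, 0.0514]
tool_rot: [-1.657, 0.841, 1.657]
contact_force: [-0.1, -0.4, -1.5]
opening: 0.014
t 12.57 TCP rel x -0.1408 y 0.0024 z 0.0514 face x -0.0463 | push F -0.3 lat -0.3 Fz -1.5 | dir -53.85 tiltz -0.0002 op 0.0140
t 12.57 pos [0.484  0.0986 0.0514] F [-0.1 -0.4 -1.5] op 0.014
 axes x,y,z cols
 [[ 0.    -0.807 -0.59 ]
 [-0.    -0.59   0.807]
 [-1.    -0.    -0.   ]]
```

View pics/w9z.png

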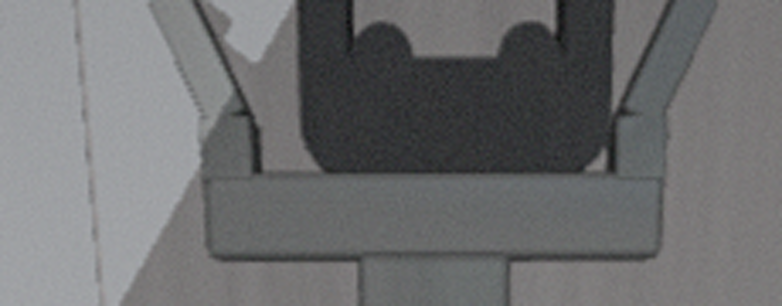

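Run:
```python
from h import *
p=np.load('pics/w9.npy'); c=cam('wrist',dict(tool_pos=p[:3],tool_rot=p[3:])); a=np.radians(-53.75)
for u,v,z in [(300,100,.063),(611,100,.063),(355,50,.063),(560,50,.063),(435,176,.063)]:
    X=atz(c,(u/3.4+150,v/3.4),z); d=X[:2]-[.5653,-.0164]; print(np.round([d@[np.cos(a),np.sin(a)],d@[-np.sin(a),np.cos(a)]],4))
```

```text
[-0.0399  0.0148]
[-0.04   -0.0154]
[-0.0356  0.0094]
[-0.0357 -0.0103]
[-0.0468  0.0017]
```

```bash
python3 -m handwheel '[[0,[0,0,0.001],[0,0,0]],[0,[0,0.001,0],[0,0,0]],[0,[0,0.001,0],[0,0,0]],[0,[0,0,-0.002],[0,0,0]],[0,[0,0,-0.003],[0,0,0]],[0,[0,0,-0.003],[0,0,0]],[0,[0,0,-0.003],[0,0,0]],[0,[0,0,-0.003],[0,0,0]],[0,[0,0,-0.002],[0,0,0]],[0,[0,0,0],[0,0,0]]]'; python3 rel.py;python3 look.py w10
python3 - <<'E'
import cv2
im=cv2.imread('pics/w10.png'); cv2.imwrite('pics/w10z.png',cv2.resize(im[0:90,150:380],None,fx=3.4,fy=3.4,interpolation=cv2.INTER_CUBIC))
E
```

```text
t: 13.45
tool_pos: [0.4913, 0.085, 0.0514]
tool_rot: [-1.657, 0.842, 1.656]
contact_force: [-0.3, 0.0, -1.0]
opening: 0.0141
t 13.45 TCP rel x -0.1255 y 0.0002 z 0.0514 face x -0.0310 | push F 0.2 lat -0.2 Fz -1.0 | dir -53.88 tiltz -0.0002 op 0.0141
t 13.45 pos [0.4913 0.085  0.0514] F [-0.3  0.  -1. ] op 0.0141
 axes x,y,z cols
 [[ 0.    -0.808 -0.59 ]
 [-0.    -0.59   0.808]
 [-1.    -0.    -0.   ]]
```

View pics/w10z.png

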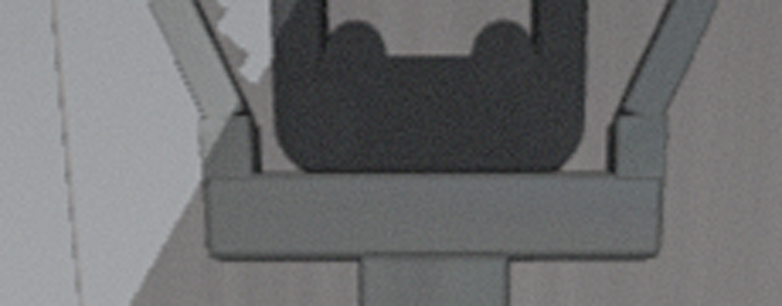

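```bash
python3 -m handwheel '[[0,[0,0,-0.0015],[0,0,0]],[0,[0,0,-0.0015],[0,0,0]],[0,[0,0,0],[0,0,0]]]'>/dev/null; python3 rel.py; python3 -m handwheel '[[0,[0,0,-0.0005],[0,0,0]],[0,[0,0,-0.0005],[0,0,0]],[0,[0,0,0],[0,0,0]]]'>/dev/null; python3 rel.py; python3 -m handwheel '[[0,[0,0,-0.0005],[0,0,0]],[0,[0,0,0],[0,0,0]]]' >/dev/null; python3 rel.py
```

```text
t 13.75 TCP rel x -0.1229 y 0.0002 z 0.0513 face x -0.0284 | push F 0.2 lat 0.0 Fz -2.2 | dir -53.84 tiltz -0.0001 op 0.0144
t 14.00 TCP rel x -0.1222 y 0.0001 z 0.0513 face x -0.0277 | push F 0.5 lat -0.1 Fz -0.7 | dir -53.84 tiltz 0.0002 op 0.0141
t 14.17 TCP rel x -0.1219 y 0.0001 z 0.0512 face x -0.0274 | push F 2.2 lat -0.4 Fz -0.9 | dir -53.85 tiltz 0.0009 op 0.0143
```

```bash
python3 -m handwheel '[[0,[0,0,-0.0005],[0,0,0]],[0,[0,0,0],[0,0,0]]]' >/dev/null; python3 rel.py; python3 -m handwheel '[[0,[0,0,-0.0005],[0,0,0]],[0,[0,0,0],[0,0,0]]]' >/dev/null; python3 rel.py
```

```text
t 14.33 TCP rel x -0.1218 y 0.0001 z 0.0512 face x -0.0273 | push F 5.0 lat 0.3 Fz 0.8 | dir -53.84 tiltz 0.0016 op 0.0141
t 14.50 TCP rel x -0.1213 y 0.0001 z 0.0511 face x -0.0268 | push F 4.9 lat -0.5 Fz 1.1 | dir -53.84 tiltz 0.0016 op 0.0140
```

```bash
python3 -m handwheel '[[0,[0,0,-0.0005],[0,0,0]],[0,[0,0,0],[0,0,0]]]' >/dev/null; python3 rel.py; python3 -m handwheel '[[0,[0,0,-0.0005],[0,0,0]],[0,[0,0,0],[0,0,0]]]' >/dev/null; python3 rel.py; python3 -m handwheel '[[0,[0,0,-0.0005],[0,0,0]],[0,[0,0,0],[0,0,0]]]' >/dev/null; python3 rel.py
```

```text
t 14.67 TCP rel x -0.1208 y 0.0001 z 0.0511 face x -0.0263 | push F 5.4 lat -0.1 Fz 1.3 | dir -53.84 tiltz 0.0016 op 0.0142
t 14.83 TCP rel x -0.1203 y 0.0001 z 0.0512 face x -0.0258 | push F 5.1 lat 1.0 Fz 0.8 | dir -53.84 tiltz 0.0016 op 0.0143
t 15.00 TCP rel x -0.1198 y 0.0001 z 0.0512 face x -0.0253 | push F 5.0 lat 0.0 Fz 0.3 | dir -53.84 tiltz 0.0016 op 0.0139
```

```bash
for i in 1; do python3 -m handwheel '[[0,[0,0,-0.0005],[0,0,0]],[0,[0,0,-0.0005],[0,0,0]],[0,[0,0,0],[0,0,0]]]' >/dev/null; python3 rel.py; python3 -m handwheel '[[0,[0,0,-0.0005],[0,0,0]],[0,[0,0,-0.0005],[0,0,0]],[0,[0,0,0],[0,0,0]]]' >/dev/null; python3 rel.py;python3 -m handwheel '[[0,[0,0,-0.0005],[0,0,0]],[0,[0,0,-0.0005],[0,0,0]],[0,[0,0,0],[0,0,0]]]' >/dev/null; python3 rel.py; done
```

```text
t 15.25 TCP rel x -0.1188 y 0.0001 z 0.0512 face x -0.0243 | push F 4.7 lat 0.1 Fz -0.0 | dir -53.84 tiltz 0.0015 op 0.0144
t 15.50 TCP rel x -0.1176 y 0.0001 z 0.0512 face x -0.0231 | push F 4.7 lat -0.1 Fz 0.5 | dir -53.84 tiltz 0.0011 op 0.0142
t 15.75 TCP rel x -0.1159 y 0.0001 z 0.0512 face x -0.0214 | push F 3.0 lat 0.2 Fz -1.3 | dir -53.84 tiltz -0.0003 op 0.0144
```

```bash
python3 -m handwheel '[[0,[0,0,-0.0005],[0,0,0]],[0,[0,0,-0.0005],[0,0,0]],[0,[0,0,0],[0,0,0]]]' >/dev/null; python3 rel.py; python3 -m handwheel '[[0,[0,0,-0.0005],[0,0,0]],[0,[0,0,-0.0005],[0,0,0]],[0,[0,0,0],[0,0,0]]]' >/dev/null; python3 rel.py;python3 -m handwheel '[[0,[0,0,-0.0005],[0,0,0]],[0,[0,0,-0.0005],[0,0,0]],[0,[0,0,0],[0,0,0]]]' >/dev/null; python3 rel.py; python3 look.py w11
python3 - <<'E'
import cv2
im=cv2.imread('pics/w11.png'); cv2.imwrite('pics/w11z.png',cv2.resize(im[0:90,150:380],None,fx=3.4,fy=3.4,interpolation=cv2.INTER_CUBIC))
E
```

```text
t 16.00 TCP rel x -0.1147 y 0.0001 z 0.0513 face x -0.0202 | push F 1.5 lat -0.6 Fz -0.9 | dir -53.85 tiltz -0.0007 op 0.0142
t 16.25 TCP rel x -0.1136 y 0.0002 z 0.0514 face x -0.0191 | push F 1.0 lat -1.0 Fz -0.8 | dir -53.85 tiltz -0.0008 op 0.0147
t 16.50 TCP rel x -0.1127 y 0.0002 z 0.0514 face x -0.0182 | push F 0.3 lat 0.3 Fz -1.5 | dir -53.84 tiltz -0.0007 op 0.0143
t 16.5 pos [0.4988 0.0747 0.0514] F [ 0.1  0.4 -1.5] op 0.0143
 axes x,y,z cols
 [[ 0.001 -0.807 -0.59 ]
 [-0.    -0.59   0.807]
 [-1.    -0.    -0.001]]
```

View pics/w11z.png

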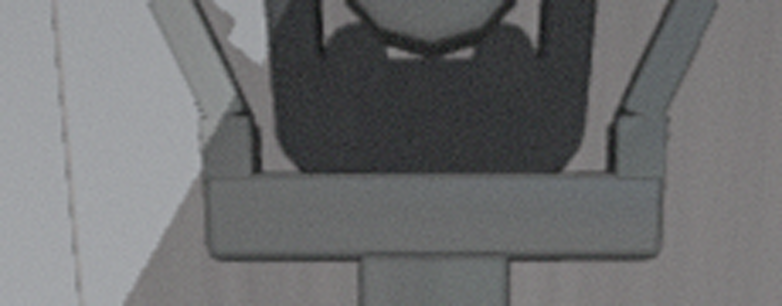

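The pin's collar is now inside the clip at zoom (430,20), in line, with a small gap left.

```bash
for i in 1; do python3 -m handwheel '[[0,[0,0,-0.0005],[0,0,0]],[0,[0,0,0],[0,0,0]]]' >/dev/null; python3 rel.py; python3 -m handwheel '[[0,[0,0,-0.0005],[0,0,0]],[0,[0,0,0],[0,0,0]]]' >/dev/null; python3 rel.py;python3 -m handwheel '[[0,[0,0,-0.0003],[0,0,0]],[0,[0,0,0],[0,0,0]]]' >/dev/null; python3 rel.py; done
```

```text
t 16.72 TCP rel x -0.1123 y 0.0002 z 0.0514 face x -0.0178 | push F -0.3 lat -0.4 Fz -1.4 | dir -53.84 tiltz -0.0005 op 0.0142
t 16.88 TCP rel x -0.1119 y 0.0002 z 0.0514 face x -0.0174 | push F -0.0 lat 0.4 Fz -2.2 | dir -53.84 tiltz -0.0004 op 0.0143
t 17.05 TCP rel x -0.1116 y 0.0002 z 0.0514 face x -0.0171 | push F 0.3 lat 0.3 Fz -1.4 | dir -53.84 tiltz -0.0003 op 0.0143
```

```bash
python3 -m handwheel '[[0,[0,0,-0.0003],[0,0,0]],[0,[0,0,0],[0,0,0]]]' >/dev/null; python3 rel.py; python3 -m handwheel '[[0,[0,0,-0.0003],[0,0,0]],[0,[0,0,0],[0,0,0]]]' >/dev/null; python3 rel.py;python3 -m handwheel '[[0,[0,0,-0.0003],[0,0,0]],[0,[0,0,0],[0,0,0]]]' >/dev/null; python3 rel.py
```

```text
t 17.22 TCP rel x -0.1114 y 0.0002 z 0.0514 face x -0.0169 | push F 0.5 lat 0.1 Fz -0.8 | dir -53.84 tiltz -0.0002 op 0.0145
t 17.38 TCP rel x -0.1111 y 0.0002 z 0.0514 face x -0.0166 | push F 0.2 lat -0.2 Fz -0.2 | dir -53.84 tiltz -0.0002 op 0.0143
t 17.55 TCP rel x -0.1108 y 0.0002 z 0.0513 face x -0.0163 | push F 0.1 lat 0.4 Fz -1.4 | dir -53.84 tiltz -0.0001 op 0.0142
```

```bash
python3 -m handwheel '[[0,[0,0,-0.0003],[0,0,0]],[0,[0,0,0],[0,0,0]]]' >/dev/null; python3 rel.py; python3 -m handwheel '[[0,[0,0,-0.0003],[0,0,0]],[0,[0,0,0],[0,0,0]]]' >/dev/null; python3 rel.py;python3 -m handwheel '[[0,[0,0,-0.0003],[0,0,0]],[0,[0,0,0],[0,0,0]]]' >/dev/null; python3 rel.py
```

```text
t 17.72 TCP rel x -0.1106 y 0.0001 z 0.0513 face x -0.0161 | push F 0.5 lat 0.8 Fz -2.1 | dir -53.84 tiltz 0.0000 op 0.0141
t 17.88 TCP rel x -0.1104 y 0.0001 z 0.0513 face x -0.0159 | push F -0.3 lat -0.6 Fz -0.7 | dir -53.84 tiltz 0.0004 op 0.0141
t 18.05 TCP rel x -0.1103 y 0.0001 z 0.0512 face x -0.0158 | push F 2.2 lat -0.3 Fz 0.0 | dir -53.84 tiltz 0.0009 op 0.0146
```

Contact against the pin; now I raise the force gently.

```bash
python3 -m handwheel '[[0,[0,0,-0.0003],[0,0,0]],[0,[0,0,0],[0,0,0]],[0,[0,0,0],[0,0,0]]]' >/dev/null; python3 rel.py; python3 -m handwheel '[[0,[0,0,-0.0003],[0,0,0]],[0,[0,0,0],[0,0,0]],[0,[0,0,0],[0,0,0]]]' >/dev/null; python3 rel.py
```

```text
t 18.30 TCP rel x -0.1103 y 0.0001 z 0.0512 face x -0.0158 | push F 5.2 lat 0.5 Fz 0.6 | dir -53.84 tiltz 0.0012 op 0.0135
t 18.55 TCP rel x -0.1102 y 0.0001 z 0.0511 face x -0.0157 | push F 5.3 lat -0.4 Fz 0.4 | dir -53.84 tiltz 0.0018 op 0.0144
```

```bash
python3 -m handwheel '[[0,[0,0,-0.0003],[0,0,0]],[0,[0,0,0],[0,0,0]],[0,[0,0,0],[0,0,0]]]' >/dev/null; python3 rel.py; python3 -m handwheel '[[0,[0,0,-0.0003],[0,0,0]],[0,[0,0,0],[0,0,0]],[0,[0,0,0],[0,0,0]]]' >/dev/null; python3 rel.py
```

```text
t 18.80 TCP rel x -0.1102 y 0.0000 z 0.0511 face x -0.0157 | push F 7.4 lat 1.3 Fz 1.1 | dir -53.84 tiltz 0.0024 op 0.0141
t 19.05 TCP rel x -0.1102 y 0.0000 z 0.0511 face x -0.0157 | push F 8.3 lat 0.5 Fz 1.6 | dir -53.84 tiltz 0.0031 op 0.0139
```

```bash
python3 -m handwheel '[[0,[0,0,-0.0003],[0,0,0]],[0,[0,0,0],[0,0,0]],[0,[0,0,0],[0,0,0]]]' >/dev/null; python3 rel.py; python3 -m handwheel '[[0,[0,0,-0.0003],[0,0,0]],[0,[0,0,0],[0,0,0]],[0,[0,0,0],[0,0,0]]]' >/dev/null; python3 rel.py
```

```text
t 19.30 TCP rel x -0.1101 y 0.0000 z 0.0511 face x -0.0156 | push F 9.1 lat 0.5 Fz 1.8 | dir -53.84 tiltz 0.0036 op 0.0141
t 19.55 TCP rel x -0.1102 y 0.0000 z 0.0510 face x -0.0157 | push F 10.1 lat -0.3 Fz 2.7 | dir -53.84 tiltz 0.0043 op 0.0146
```

```bash
python3 -m handwheel '[[0,[0,0,-0.0002],[0,0,0]],[0,[0,0,0],[0,0,0]],[0,[0,0,0],[0,0,0]]]' >/dev/null; python3 rel.py
```

```text
t 19.80 TCP rel x -0.1102 y 0.0000 z 0.0510 face x -0.0157 | push F 11.9 lat -0.3 Fz 3.1 | dir -53.84 tiltz 0.0047 op 0.0140
```

```bash
python3 -m handwheel '[[0,[0,0,-0.0003],[0,0,0]],[0,[0,0,0],[0,0,0]],[0,[0,0,0],[0,0,0]]]' >/dev/null; python3 rel.py; python3 -m handwheel '[[0,[0,0,-0.0003],[0,0,0]],[0,[0,0,0],[0,0,0]],[0,[0,0,0],[0,0,0]]]' >/dev/null; python3 rel.py
```

```text
t 20.05 TCP rel x -0.1101 y 0.0000 z 0.0510 face x -0.0156 | push F 12.7 lat -0.4 Fz 3.2 | dir -53.84 tiltz 0.0053 op 0.0142
t 20.30 TCP rel x -0.1101 y -0.0000 z 0.0509 face x -0.0156 | push F 12.9 lat 0.8 Fz 4.2 | dir -53.84 tiltz 0.0059 op 0.0145
```

```bash
python3 -m handwheel '[[0,[0,0,-0.0003],[0,0,0]],[0,[0,0,0],[0,0,0]],[0,[0,0,0],[0,0,0]]]' >/dev/null; python3 rel.py; python3 -m handwheel '[[0,[0,0,-0.0002],[0,0,0]],[0,[0,0,0],[0,0,0]],[0,[0,0,0],[0,0,0]]]' >/dev/null; python3 rel.py
```

```text
t 20.55 TCP rel x -0.1101 y 0.0000 z 0.0510 face x -0.0156 | push F 13.1 lat 0.5 Fz 4.6 | dir -53.84 tiltz 0.0066 op 0.0145
t 20.80 TCP rel x -0.1101 y 0.0000 z 0.0509 face x -0.0156 | push F 14.6 lat 0.3 Fz 4.4 | dir -53.84 tiltz 0.0070 op 0.0138
```

```bash
python3 -m handwheel '[[0,[0,0,-0.0003],[0,0,0]],[0,[0,0,0],[0,0,0]],[0,[0,0,0],[0,0,0]]]' >/dev/null; python3 rel.py; python3 -m handwheel '[[0,[0,0,0],[0,0,0]],[0,[0,0,0],[0,0,0]]]' >/dev/null; python3 rel.py;  python3 -m handwheel '[[0,[0,0,0],[0,0,0]],[0,[0,0,0],[0,0,0]]]' >/dev/null; python3 rel.py; python3 look.py w12
python3 - <<'E'
import cv2
im=cv2.imread('pics/w12.png'); cv2.imwrite('pics/w12z.png',cv2.resize(im[0:200,150:380],None,fx=3,fy=3,interpolation=cv2.INTER_CUBIC))
E
```

```text
t 21.05 TCP rel x -0.1101 y -0.0000 z 0.0509 face x -0.0156 | push F 15.0 lat -0.6 Fz 4.1 | dir -53.84 tiltz 0.0076 op 0.0143
t 21.22 TCP rel x -0.1101 y 0.0000 z 0.0509 face x -0.0156 | push F 16.6 lat -0.5 Fz 4.4 | dir -53.84 tiltz 0.0076 op 0.0140
t 21.38 TCP rel x -0.1101 y -0.0000 z 0.0509 face x -0.0156 | push F 15.6 lat -0.4 Fz 4.4 | dir -53.84 tiltz 0.0076 op 0.0137
t 21.38 pos [0.5002 0.0724 0.0509] F [-9.5 12.3  4.4] op 0.0137
 axes x,y,z cols
 [[-0.005 -0.807 -0.59 ]
 [ 0.005 -0.59   0.807]
 [-1.     0.001  0.008]]
```

View pics/w12z.png

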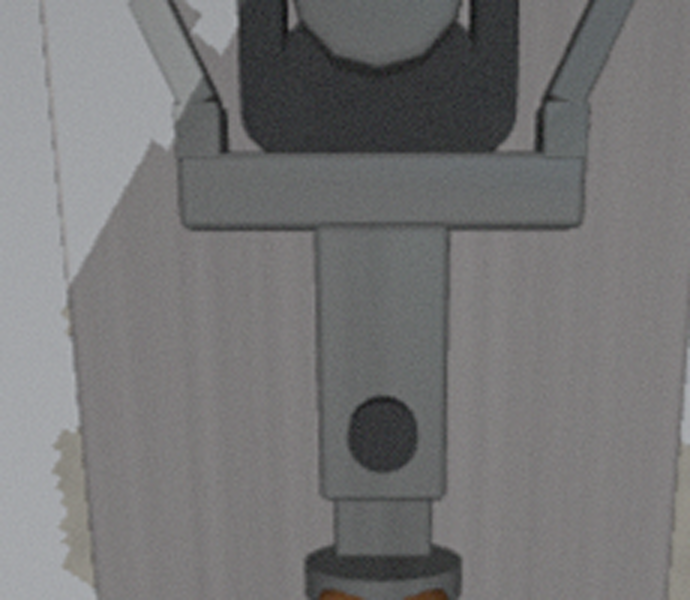

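Clip is home against the pin at about 15.5 N. Backing out.

```bash
python3 -m handwheel '[[0,[0,0,0.001],[0,0,0]],[0,[0,0,0.001],[0,0,0]],[0,[0,0,0.001],[0,0,0]],[0,[0,0,0.001],[0,0,0]],[0,[0,0,0.003],[0,0,0]],[0,[0,0,0.006],[0,0,0]],[0,[0,0,0.01],[0,0,0]],[0,[0,0,0.01],[0,0,0]],[0,[0,0,0.01],[0,0,0]],[0,[0,0,0],[0,0,0]]]' >/dev/null; python3 rel.py; python3 -m handwheel '[[0,[-0.005,0,0.003],[0,0,0]],[0,[-0.015,0,0],[0,0,0]],[0,[-0.025,0,0],[0,0,0]],[0,[-0.03,0,0],[0,0,0]],[0,[-0.03,0,0],[0,0,0]],[0,[-0.025,0.005,0],[0,0,0]],[0,[-0.01,0.02,0],[0,0,0]],[0,[0,0.025,0],[0,0,0]],[0,[0,0.02,0],[0,0,0]],[0,[0,0.01,0],[0,0,0]]]'; python3 -m handwheel '[[0,[0,0,0],[0,0,0]],[0,[0,0,0],[0,0,0]]]' >/dev/null;  python3 look.py w13 pin clip_center clip_back
```

```text
t 22.27 TCP rel x -0.1517 y -0.0002 z 0.0509 face x -0.0572 | push F 0.6 lat 0.7 Fz -1.9 | dir -53.74 tiltz 0.0009 op 0.0145
t: 23.1
tool_pos: [0.4096, 0.0587, 0.192]
tool_rot: [-1.658, 0.842, 1.655]
contact_force: [0.1, -0.1, -1.1]
opening: 0.0142
t 23.27 pos [0.4109 0.0594 0.1919] F [ 0.8 -0.5 -0.2] op 0.0139
 axes x,y,z cols
 [[ 0.002 -0.808 -0.589]
 [ 0.    -0.589  0.808]
 [-1.    -0.001 -0.001]]
clip_back [156.7   1.8] 0.54
```

View pics/w13.png

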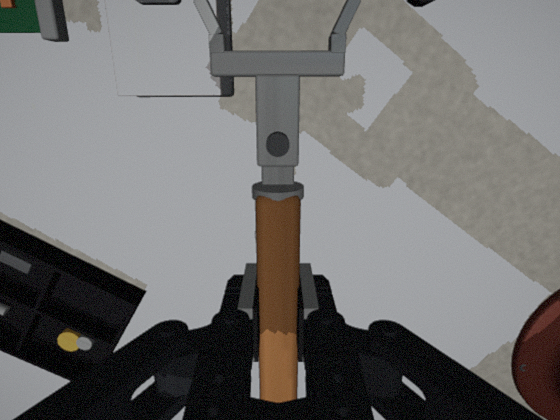

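```bash
python3 -m handwheel '[[0,[0,0.002,-0.01],[0,0,0]],[0,[0,0.005,-0.025],[0,0,0]],[0,[0,0.005,-0.025],[0,0,0]],[0,[0,0.002,-0.01],[0,0,0]],[0,[0,0,0],[0,0,0]],[0,[0,0,0],[0,0,0]]]';   python3 look.py w14 pin clip_center clip_back;  python3 - <<'E'
import cv2
im=cv2.imread('pics/w14.png'); cv2.imwrite('pics/w14z.png',cv2.resize(im[0:180,80:260],None,fx=3.2,fy=3.2,interpolation=cv2.INTER_CUBIC))
E
```

```text
t: 23.97
tool_pos: [0.4407, -0.0054, 0.191]
tool_rot: [-1.655, 0.842, 1.657]
contact_force: [-0.7, -0.1, -1.0]
opening: 0.014
t 23.97 pos [ 0.4407 -0.0054  0.191 ] F [-0.7 -0.1 -1. ] op 0.014
 axes x,y,z cols
 [[-0.001 -0.808 -0.589]
 [ 0.001 -0.589  0.808]
 [-1.     0.001  0.001]]
pin [147.7  85.9] 0.87
clip_center [145.3  92.3] 0.86
clip_center [276.8 145.1] 0.46
clip_back [145.  112.8] 0.82
```

View pics/w14z.png

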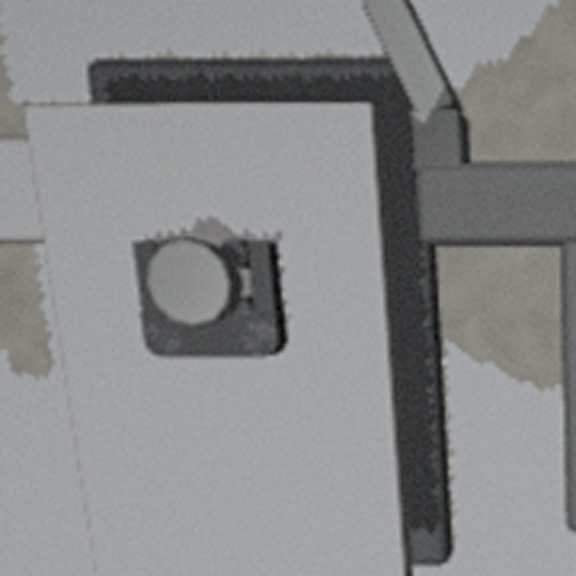

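Clip sits round the pin, with the back edge at zoom row 356, square and centred. On to the stand.

```bash
python3 - <<'E'
from h import *
p=np.load('pics/w14.npy'); c=cam('wrist',dict(tool_pos=p[:3],tool_rot=p[3:])); a=np.radians(-53.75)
for u,v,z in [(153,354,.063),(280,354,.063),(190,281,.073)]:
    d=atz(c,(u/3.2+80,v/3.2),z)[:2]-[.5653,-.0164]; print(np.round([d@[np.cos(a),np.sin(a)],d@[-np.sin(a),np.cos(a)]],4))
E
python3 -m handwheel '[[0,[0,0,0],[-2.1,0,0]],[0,[0,0,0],[-4.0,0,0]],[0,[0,0,0],[-5,0,0]],[0,[0,0,0],[-5,0,0]],[0,[0,0,0],[-5,0,0]],[0,[0,0,0],[-5,0,0]],[0,[0,0,0],[-2.2,0,0]],[0,[0,0,0],[0,0,0]]]'
python3 -m handwheel '[[0,[0,0.01,-0.01],[0,0,0]],[0,[0,0.025,-0.022],[0,0,0]],[0,[0,0.03,-0.026],[0,0,0]],[0,[0,0.03,-0.026],[0,0,0]],[0,[0,0.03,-0.026],[0,0,0]],[0,[0,0.03,-0.026],[0,0,0]],[0,[0,0.03,-0.026],[0,0,0]],[0,[0,0.03,-0.026],[0,0,0]],[0,[0,0.022,-0.02],[0,0,0]],[0,[0,0.012,-0.015],[0,0,0]]]' >/dev/null
python3 -m handwheel '[[0,[0,0,0],[0,0,0]],[0,[0,0,0],[0,0,0]]]'
cat > st.py <<'E'
from h import *
o=ctrl.get_obs(); M=R.from_rotvec(o['tool_rot']).as_matrix()
print('t %.2f'%o['t'],'to go in tool axes',np.round(M.T@(np.array([.5338,-.3263,.0252])-o['tool_pos']),4),'dir %.2f (want -25.64)'%np.degrees(np.arctan2(-M[1,2],-M[0,2])),'F',np.round(o['contact_force'],1),'op',np.round(o['opening'],4),'tilt',np.round(M[2],4))
E
python3 st.py
```

```text
[-0.0157  0.0139]
[-0.0158 -0.0148]
[-0. -0.]
t: 24.83
tool_pos: [0.4404, -0.0045, 0.1913]
tool_rot: [-1.975, 0.446, 1.975]
contact_force: [0.5, 0.3, -1.5]
opening: 0.0142
t: 25.83
tool_pos: [0.5346, -0.3262, 0.1909]
tool_rot: [-1.972, 0.448, 1.974]
contact_force: [-0.9, 0.6, -2.0]
opening: 0.0141
t 25.83 to go in tool axes [0.1657 0.0005 0.0005] dir -25.62 (want -25.64) F [-0.9  0.6 -2. ] op 0.0141 tilt [-1.e+00 -5.e-04  1.e-03]
```

```bash
python3 -m handwheel '[[0,[0.01,0,0],[0,0,0]],[0,[0.025,0,0],[0,0,0]],[0,[0.03,0,0],[0,0,0]],[0,[0.03,0,0],[0,0,0]],[0,[0.022,0,0],[0,0,0]],[0,[0.01,0,0],[0,0,0]],[0,[0.003,0,0],[0,0,0]],[0,[0,0,0],[0,0,0]],[0,[0,0,0],[0,0,0]]]' >/dev/null; python3 st.py; python3 look.py w15
```

```text
t 26.58 to go in tool axes [0.0378 0.0007 0.0016] dir -25.52 (want -25.64) F [ 0.6  0.5 -0.5] op 0.0141 tilt [-1.0e+00  5.0e-04 -2.7e-03]
t 26.58 pos [ 0.5355 -0.3263  0.063 ] F [ 0.6  0.5 -0.5] op 0.0141
 axes x,y,z cols
 [[ 0.002 -0.431 -0.902]
 [-0.002 -0.902  0.431]
 [-1.     0.001 -0.003]]
```

View pics/w15.png

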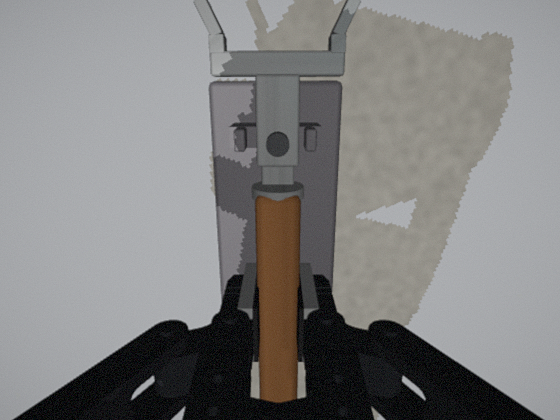

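Fork is in line over the stand, between the saddle walls at (240,138) and (311,138). Going down the rest in steps.

```bash
python3 -m handwheel '[[0,[0.008,0.0003,0.0005],[0,0,0]],[0,[0.01,0.0003,0.0005],[0,0,0]],[0,[0.009,0,0],[0,0,0]],[0,[0.005,0,0],[0,0,0]],[0,[0.002,0,0],[0,0,0]],[0,[0,0,0],[0,0,0]],[0,[0,0,0],[0,0,0]]]' >/dev/null; python3 st.py;  python3 -m handwheel '[[0,[0.002,0,0],[0,0,0]],[0,[0,0,0],[0,0,0]],[0,[0,0,0],[0,0,0]]]' >/dev/null; python3 st.py
```

```text
t 27.22 to go in tool axes [ 0.0019 -0.0001 -0.0004] dir -25.54 (want -25.64) F [ 0.9 -0.2 -0.2] op 0.0141 tilt [-1. -0.  0.]
t 27.47 to go in tool axes [ 0.0002 -0.0001 -0.0004] dir -25.54 (want -25.64) F [ 0.2 -0.1 -1. ] op 0.0142 tilt [-1.e+00  0.e+00 -2.e-04]
```

```bash
python3 -m handwheel '[[0,[0.0007,0,0],[0,0,0]],[0,[0,0,0],[0,0,0]],[0,[0,0,0],[0,0,0]]]' >/dev/null; python3 st.py; python3 -m handwheel '[[0,[0.0007,0,0],[0,0,0]],[0,[0,0,0],[0,0,0]],[0,[0,0,0],[0,0,0]]]' >/dev/null; python3 st.py
```

```text
t 27.72 to go in tool axes [-0.     -0.0001 -0.0002] dir -25.54 (want -25.64) F [-1.1  1.4  2.4] op 0.014 tilt [-1.e+00  1.e-04 -5.e-04]
t 27.97 to go in tool axes [-0.     -0.0001 -0.0002] dir -25.54 (want -25.64) F [-3.1  2.2  6. ] op 0.0141 tilt [-1.e+00  1.e-04 -1.e-04]
```

```bash
python3 -m handwheel '[[0.02,[-0.0005,0,0],[0,0,0]],[0.025,[0,0,0],[0,0,0]],[0.04,[0,0,0],[0,0,0]],[0.055,[0,0,0],[0,0,0]],[0.055,[0,0,0],[0,0,0]],[0.055,[0,0,0],[0,0,0]]]' >/dev/null; python3 st.py; python3 -m handwheel '[[0.055,[-0.01,0,0],[0,0,0]],[0.055,[-0.02,0,0],[0,0,0]],[0.055,[-0.03,0,0],[0,0,0]],[0.055,[-0.03,0,0],[0,0,0]],[0.055,[-0.03,0,0],[0,0,0]],[0.055,[-0.01,0,0],[0,0,0]],[0.055,[0,0,0],[0,0,0]],[0.055,[0,0,0],[0,0,0]]]'; python3 look.py w16 fork_grip fork_neck stand_seat
```

```text
t 28.47 to go in tool axes [-0.001  -0.     -0.0005] dir -25.54 (want -25.64) F [-0.3 -0.4 -0.9] op 0.0549 tilt [-1.e+00 -0.e+00  1.e-04]
t: 29.13
tool_pos: [0.5334, -0.3262, 0.1546]
tool_rot: [-1.975, 0.448, 1.974]
contact_force: [0.6, 0.4, -0.6]
opening: 0.055
t 29.13 pos [ 0.5334 -0.3262  0.1546] F [ 0.6  0.4 -0.6] op 0.055
 axes x,y,z cols
 [[ 0.001 -0.431 -0.902]
 [-0.    -0.902  0.431]
 [-1.     0.    -0.001]]
fork_grip [277.4 207.1] 0.9
fork_neck [278.5 119.6] 0.95
fork_neck [277.  206.5] 0.67
stand_seat [275.1 204.3] 0.73
```

View pics/w16.png

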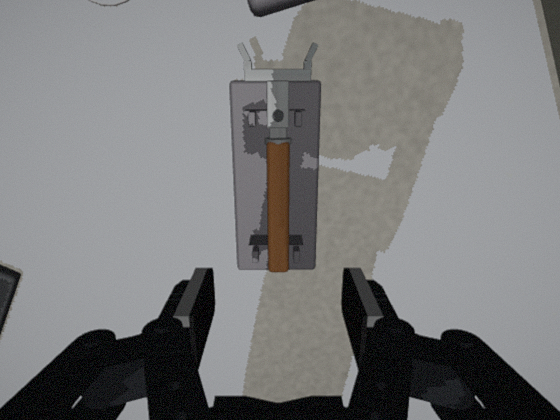

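The tool lies in its saddles, centred, and released. One last look from the fixed cameras.

Run:
```python
from h import *
for n in('scene','top'): 
    o,im=snap(n,n+'9')
    for th in ('pin','clip_center'): print(n,th,[(np.round(x['centre'][::-1],1),round(x['score'],2)) for x in ctrl.tip_of(th,n)[:2]])
    cv2.imwrite(f'pics/{n}9z.png',cv2.resize(im[:,:,::-1][150:270,220:380] if n=='scene' else im[:,:,::-1][130:270,230:410],None,fx=4,fy=4))
```

```text
scene pin [(array([279.7, 210.1]), 0.56)]
scene clip_center [(array([279.5, 211.2]), 0.64)]
top pin [(array([284.6, 208.9]), 0.98)]
top clip_center [(array([288.2, 210. ]), 0.43)]
```

View pics/scene9.png

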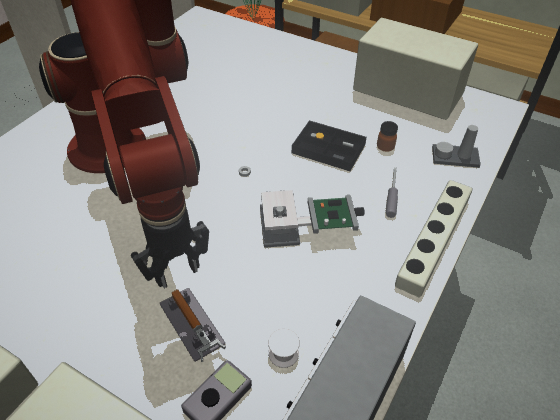

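View pics/scene9z.png

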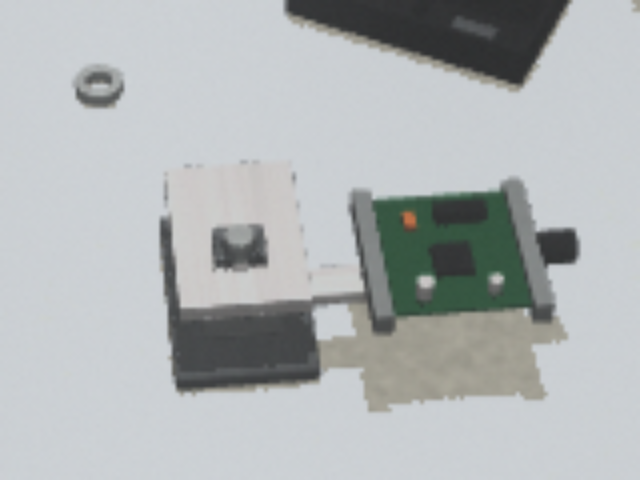

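Run:
```python
from station import ctrl
print(ctrl.finish_job(), ctrl.get_obs()['t'])
```

```text
the job is handed in; nothing more can be done
the job is handed in; nothing more can be done
```

I pushed the split clip into the pin's groove with the fork and pressed it home. The fork is back in its stand and released, and I handed the job in at about 29 s of the 72 s allowed.

- **Snap-in:** the jaws spread at about 5 N of push, then the force dropped to near zero as the clip snapped in.
- **Pressing home:** the clip stopped dead against the pin. I held about 15 to 16 N, with a highest reading of 16.6 N, below the 20 N limit.
- **Clip seated:** after backing off, the wrist camera put its back edge 15.7 to 15.8 mm behind the pin axis (16 mm expected). It was square to the pin and centred to about 0.5 mm.
- **Tool:** it lies centred in its saddles, with the open gripper about 10 cm above it.
- **Other things:** what shows in the last scene picture looks unmoved. The round knob was hidden behind the gripper there, and I did not view the last top picture.

Two small disagreements remain. Triangulation put the plate at about 53.5 mm instead of 55 mm, and the top camera's detector places the clip about 4 pixels from the pin, with a low score (0.43). The scene and wrist cameras showed the clip on the pin.

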